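Latch the blue housing into its assembly clamp

ROBOT

A 6-joint arm with a two-finger parallel gripper is mounted at the origin on the work surface. World frame = base frame: x ahead of the robot, y to its left, z up, the work surface at z = 0. Lengths are in m, angles in degrees, forces in N, time in s.
With the tool pointing down it reaches from about 0.35 to 0.875 m from the base axis. Payload 4.2 kg.
Tool frame: the origin (TCP) lies on the centre line of the jaws, within the pads' length; the fingertips stand 25 mm ahead of it and the grasp point (between the pads) lies 6 mm ahead of it (finger_overhang is the distance from the TCP to the fingertips, in m); z points along the fingers, y is the line along which they close (so a half turn about z gives the same grasp; the last joint's range is limited). The gripper opens to 87 mm and grips with 3 to 60 N. Pads are 19 mm wide; open, the fingers measure 117 mm over their backs; the gripper's body (75 mm by 190 mm) begins 51 mm behind the grasp point.
Start: joints at [87.353, 22.042, 0.453, 0, -68.411, -14.817], TCP at [0.188, 0.596, 0.248] pointing down, gripper open.
Joint ranges: [-179.83, 179.83], [-69.29, 118.12], [-61.27, 80.66], [-181.25, 117.63], [-171.15, -9.14], [-177.46, 177.46]. Speed limits (degrees/s): [159.86, 159.86, 180, 180, 180, 180].

INTERFACE

Orientations are given as a 3x3 rotation matrix whose columns are the frame's x, y, z axes.
In Python, from station import sense, capture, finish_job, spot_in, tip_of, finger_overhang gives the robot as it stands. The module is installed in compiled form; this text tells all that it offers.
- The arm moves only by the tool servo_tool, never from a script. Its arguments are lists of equal length, an entry for each row: "slide": the shift along the tool's x, y, z in m, a list of three; "spin": the turn about the tool's z in degrees; "grip": the closure, from 0 (fully open) to 1 (shut). A call has exactly 5 rows; each row is the pose to reach, as a shift and turn from the pose commanded when the call began, along the tool's axes at that moment; what a row does not reach only later rows make up. A row lasts 1/12 s, in which the tool goes at most 41.7 mm and 7.16 degrees, less where a joint would pass 70% of its speed; a pose out of reach is approached as far as the arm can. A call with a gripper value outside its range is refused whole. The fingers move at their own pace and stop on an object; the grip force is fixed at half the most. Time passes only in rows, so rows that repeat a pose let the fingers close, or fill a call up. It gives the time, the measured TCP pose, the force, the opening and the grip force at its end, in the units of the state.
- sense(): the state, without advancing time (a new reading comes with each control period).
- capture(name): name is "scene" or "top" or "wrist"; returns a dict with "pixels" (480x640x3 uint8, blue, green, red), "depth" (480x640 float32, m along the optical axis (not along the pixel's ray), 0 where there is no reading), "fx", "fy", "cx", "cy" (pixels), "R" (3x3) and "t" (3): a world point X has camera coordinates R X + t; the wrist camera has in their place "hand_eye" (4x4, takes a point from camera to tool coordinates, whose origin is the TCP and whose axes are the flange's). Camera axes: x right, y down, z forward; pixel columns grow to the right and rows downward; lengths in m; the calibration is good to about 2 mm. The wrist camera is an equidistant fisheye: a pixel r from the principal point sees the ray r / f radians off the axis. A picture is of the moment at which its call begins: read the wrist's pose just before it.
- finish_job(): hands the job in; it is judged then, once.
Trained networks look in the newest picture that a camera, given by its name, has taken for a name from the list of things; names that differ only in an ending like _2 or _b are one class to them, and where a whole thing is asked for, a point or a joint stands for the part that bears it (a point fixed in the world has none). Each returns a list of dicts, best first, with "conf" (0 to 1); they miss things now and then, are a little off and sometimes report something else, mostly with a low value. They report only what shows in the picture. A call takes as long as a camera call. They do not tell look-alikes from the thing itself.
- spot_in(thing, camera): "point" ([x, y, z] in m, in world coordinates, good to about 4 mm: the middle of the surface that is visible of it).
- tip_of(thing, camera): "point" ([x, y, z] in m, in world coordinates, good to about 4 mm: a listed point, or the origin of a listed thing).
The state is a dict: "time_s": time; "joints": joint angles; "joint_velocities": joint speeds; "effort": joint torques, N m; "tcp_pos": TCP position; "ee_rot": TCP orientation; "wrist_force": force on the tool from outside, world axes, zero at the start; "moment": the same for the moment, N m; "gripper_width": opening from 0.0 (shut) to 1.0 (fully open); "gripper_force": force on a finger pad.
Only numpy, scipy, OpenCV 4.12 (cv2) and the standard library are available. Lean on these libraries where they do the work, as an engineer would, in place of code of your own. Each camera call takes 0.05 s, during which the arm holds its last target. There are 200 camera calls.

TASK

Two draw clamps stand open on the black mat, one holding a blue housing, one a bare-metal one. Clamp the blue one: swing its tipped-back wire loop over and down to hook behind the brass keeper on the housing while the red lever still stands up, then press that lever flat past centre, drawing the housing home against its bumper.

Things in the scene. Friction and masses are not known exactly. Their poses are not given: they have to be found in the camera images.
- clamp_blue: Fixed clamp under the blue housing (its twin holds a bare one). Steel plate 215 x 92 mm, top z = 8 mm, x = -85 to 130; block on it 40 mm wide, top z = 36, x = -76 to 18. Origin: underside, below the lever pivot; x points from latch to housing, z up. Lever pivot axis along y at x = 0, z = 49. Rubber bumper (2.5 N/mm) on the block ends at x = 32.
- clamp_blue_lever (a joint): Its lever, rad: 0 flat towards clamp -x, pi/2 upright, stop 1.8; starts 1.45 to 1.7. Red grip 32 to 72 mm from the pivot, 22 wide, 8 thick. Stays where left (1 N at the grip moves it); with loop hooked takes under 10 N, snaps past centre below 0.2. Loop's pin at lever angle a: clamp x = -30 cos(a-0.16), z = 49 + 30 sin(a-0.16) mm.
- clamp_blue_loop_bar (a point): Middle of the cross bar of the steel wire loop (6 mm wire, 30 mm clear inside, bar along y). Swings freely about its pin on the lever, radius 75 mm, in the clamp's x-z plane. Starts tipped back on its stop, 99 to 117 degrees up from clamp +x, 20 mm or more above the lever's end. Pushed to +x past upright it falls onto the housing's top, 4 to 20 mm beyond the keeper, centre 3 mm above the top.
- housing_blue: Loose blue housing 90 x 64 x 36 mm, 0.45 kg, between low rails, axes as the clamp's. Origin: centre of underside. On its flat top a brass keeper post, 8 thick (x), 16 wide (y), 14 mm high, leaning to +x: far (+x) face at x = -31 mm at the foot, -28 at the tip. Origin starts at clamp x = 79 to 81 mm; clamped home 73, bumper pressed in 4 (bumper free: 77).
Not all that is in view belongs to the job. What is shaped like the clamp_blue but turquoise is not meant. Several things have the shape of the housing_blue; the one meant has the colours described above.

How it is judged (in metres and radians):
On the way:
1. the loop's bar lies down behind the keeper of the blue housing while the lever still stands up (z of clamp_blue_loop_bar in the frame of housing_blue below 0.045 m and x of clamp_blue_loop_bar in the frame of housing_blue above -0.031 m and value of joint clamp_blue_lever above 0.8 rad), for 0.1 s.
At the end, for the whole second after the job is handed in: The blue housing's clamp lever lies flat (within 0.12 rad), its loop bar is hooked behind the keeper (bar centre under 12 mm above the housing's top, on the keeper's far side), and the housing stands at rest on the plate, drawn into the bumper (origin below clamp x = 75.7 mm) (value of joint clamp_blue_lever below 0.12 rad and z of clamp_blue_loop_bar in the frame of housing_blue below 0.048 m and x of clamp_blue_loop_bar in the frame of housing_blue above -0.032 m and x of housing_blue in the frame of clamp_blue below 0.0757 m and z of housing_blue in the frame of clamp_blue below 0.013 m and linear speed of housing_blue below 0.02 m/s); the robot touches nothing.
It also fails if it takes over 35 s, if anything falls off the work surface, if the arm or the gripper's body presses on something with over 40 N, if the wrist force passes 120 N, or if a joint passes its speed limit or range.

## Working session

There is one attempt and no reset: what is moved stays moved. The work goes in short steps, Python scripts to look and compute and a tool call to move; the robot and the scene stay as the last step left them, time stands still between calls to the robot, and variables do not carry over. Pictures are saved under pics/ and viewed, at most 10 in all, crops included, and the job is handed in when it is done.

Besides the shell and the picture viewer there is one more tool, called after "Emit:" as a command line: name --pt "numbers of a row" for each row, then --argument value for the rest. servo_tool: Moves the arm, as the interface text tells. Its arguments: {"type":"object","properties":{"slide":{"type":"array"},"spin":{"type":"array"},"grip":{"type":"array"}},"required":["slide","spin","grip"]}

```bash
mkdir -p pics; python3 - <<'E'
from station import *
import cv2, numpy as np
s=sense(); print(s['time_s'],s['tcp_pos'],np.round(s['ee_rot'],3).tolist(),finger_overhang)
a=capture("scene");b=capture("top")
cv2.imwrite("pics/scene.png",a['pixels']);cv2.imwrite("pics/top.png",b['pixels'])
def px(c,p):
    q=c['R']@np.array(p)+c['t'];return (np.array([c['fx']*q[0]/q[2]+c['cx'],c['fy']*q[1]/q[2]+c['cy']])).round()
for cn,c in (("scene",a),("top",b)):
    for t in ("clamp_blue","clamp_blue_lever","clamp_blue_loop_bar","housing_blue"):
        for f in (tip_of,spot_in):
            try:
                for d in f(t,cn)[:4]: print(cn,t,f.__name__,np.round(d['point'],3),round(d['conf'],2),px(c,d['point']))
            except Exception as e: print(cn,t,f.__name__,e)
E
```

```text
0.0 [0.18737648 0.59567863 0.2464594 ] [[0.954, -0.3, -0.001], [-0.3, -0.954, -0.002], [0.0, 0.002, -1.0]] 0.025
scene clamp_blue call [ 0.214 -0.288  0.   ] 0.83 [246. 178.]
scene clamp_blue call [ 0.478 -0.194 -0.002] 0.64 [241. 272.]
scene clamp_blue call [ 0.487 -0.178  0.02 ] 0.96 [246. 268.]
scene clamp_blue call [ 0.244 -0.289  0.009] 0.56 [241. 183.]
scene clamp_blue_lever call it knows: clamp_blue, clamp_blue_loop_bar, housing_blue
scene clamp_blue_lever call [ 0.202 -0.27   0.049] 0.94 [255. 158.]
scene clamp_blue_lever call [ 0.482 -0.188  0.111] 0.76 [237. 226.]
scene clamp_blue_loop_bar call [ 0.259 -0.304  0.052] 0.52 [229. 168.]
scene clamp_blue_loop_bar call [ 0.471 -0.176  0.134] 0.72 [245. 212.]
scene clamp_blue_loop_bar call [ 0.24  -0.283  0.051] 0.7 [242. 166.]
scene housing_blue call [ 0.484 -0.392  0.001] 0.78 [139. 251.]
scene housing_blue call [ 0.559 -0.222  0.011] 0.65 [206. 296.]
scene housing_blue call [ 0.571 -0.215  0.046] 0.85 [203. 288.]
scene housing_blue call [ 0.498 -0.382  0.034] 0.63 [136. 244.]
top clamp_blue call [ 0.478 -0.195 -0.003] 0.82 [37
[... 217 characters left out ...]
-0.222  0.042] 0.31 [387. 199.]
top clamp_blue_lever call it knows: clamp_blue, clamp_blue_loop_bar, housing_blue
top clamp_blue_lever call [ 0.204 -0.276  0.052] 0.94 [412. 362.]
top clamp_blue_lever call [ 0.483 -0.193  0.122] 0.62 [377. 223.]
top clamp_blue_loop_bar call [ 0.255 -0.305  0.05 ] 0.82 [425. 337.]
top clamp_blue_loop_bar call [ 0.466 -0.186  0.151] 0.42 [374. 229.]
top clamp_blue_loop_bar call [ 0.231 -0.292  0.055] 0.62 [420. 349.]
top housing_blue call [ 0.553 -0.223  0.007] 0.82 [386. 202.]
top housing_blue call [ 0.489 -0.387  0.   ] 0.59 [459. 232.]
top housing_blue call [ 0.55  -0.221  0.043] 0.89 [387. 200.]
top housing_blue call [ 0.487 -0.382  0.039] 0.83 [461. 230.]
```

View pics/scene.png

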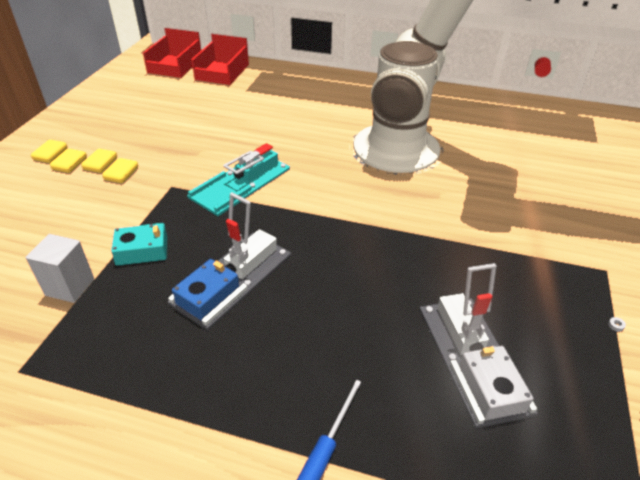

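View pics/top.png

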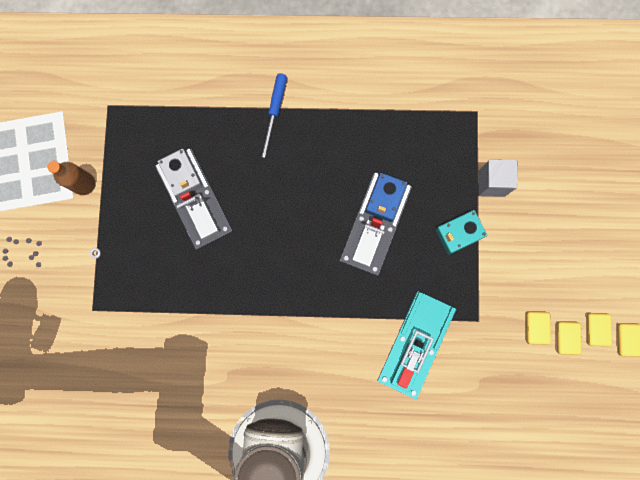

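Candidates for the blue clamp, top view: (373,235) holds the blue housing; (190,195) holds a bare-metal one; (415,344) is the turquoise twin; (462,232) is a loose turquoise housing. I choose (373,235), which is about (240,250) in the scene view. Next I refine its pose and check the crop.

```bash
python3 - <<'E'
from station import *
import cv2, numpy as np
P=[];C=[]
for n in("scene","top"):
    c=capture(n);d=c['depth'];v,u=np.nonzero(d>0);z=d[v,u]
    X=np.c_[(u-c['cx'])/c['fx']*z,(v-c['cy'])/c['fy']*z,z]
    W=(X-c['t'])@c['R'];col=c['pixels'][v,u].astype(int)
    m=(np.hypot(W[:,0]-.5,W[:,1]+.2)<.14)&(W[:,2]>.003); W=W[m];col=col[m]
    if n=="scene": cv2.imwrite("pics/crop.png",cv2.resize(c['pixels'][180:330,150:310],None,fx=4,fy=4,interpolation=cv2.INTER_CUBIC)[:600])
    b,g,r=col.T
    blue=(b>r+60)&(b>g+30)&(W[:,2]>.038)
    red=(r>b+80)&(r>g+80)
    R=cv2.minAreaRect(W[blue][:,:2].astype(np.float32)*1000)
    print(n,"blue rect mm",R,"medz",np.median(W[blue][:,2]))
    bx=np.array(R[0])/1000
    ang=[a for a in (R[2],R[2]-90) if abs(a+20)<25][0]; e=np.radians(ang); ex=np.array([np.cos(e),np.sin(e)]);ey=np.array([-ex[1],ex[0]])
    L=lambda Q:np.c_[(Q[:,:2]-bx)@ex+.080,(Q[:,:2]-bx)@ey,Q[:,2]]
    print("ang",ang,"origin",bx-.08*ex)
    q=L(W[red]);print("red n",len(q),np.percentile(q,[3,50,97],axis=0).round(4).tolist())
    q=L(W);k=q[:,2]>.125;print("high",k.sum(),np.percentile(q[k],[3,50,97],axis=0).round(4).tolist())
    k=(abs(q[:,1])<.06)&(q[:,2]<.02)&(abs(q[:,0])<.15);print("plate",np.percentile(q[k],[1,50,99],axis=0).round(4).tolist())
    k=(q[:,2]>.03)&(q[:,2]<.04)&(q[:,0]<.01);print("block",np.percentile(q[k],[2,50,98],axis=0).round(4).tolist())
E
```

```text
scene blue rect mm ((555.0126342773438, -220.22994995117188), (66.4027328491211, 94.74181365966797), 70.56510925292969) medz 0.04406849518723571
ang -19.434890747070312 origin [ 0.47957102 -0.19361111]
red n 180 [[0.0037, -0.0075, 0.0884], [0.0086, 0.0039, 0.1085], [0.0117, 0.0116, 0.1214]]
high 196 [[-0.0176, -0.0191, 0.1267], [-0.0138, 0.0016, 0.148], [-0.009, 0.022, 0.1566]]
plate [[-0.0918, -0.0444, 0.0031], [0.026, 0.0344, 0.0091], [0.1315, 0.0532, 0.0197]]
block [[-0.074, -0.0178, 0.0308], [-0.0404, 0.0073, 0.0362], [0.0088, 0.0214, 0.0389]]
top blue rect mm ((558.4722900390625, -219.52651977539062), (63.01309585571289, 89.625), 70.23394775390625) medz 0.043373395099442234
ang -19.76605224609375 origin [ 0.48318579 -0.19247209]
red n 67 [[-0.0002, -0.0091, 0.0947], [0.0034, 0.0004, 0.1164], [0.0095, 0.0091, 0.1219]]
high 66 [[-0.0202, -0.0192, 0.1496], [-0.0175, -0.0002, 0.1539], [-0.014, 0.0189, 0.1575]]
plate [[-0.1097, -0.0565, 0.0031], [-0.0069, 0.0031, 0.0077], [0.1401, 0.0572, 0.0194]]
block [[-0.0749, -0.019, 0.031], [-0.0402, -0.0001, 0.0351], [-0.0024, 0.0195, 0.0393]]
```

View pics/crop.png

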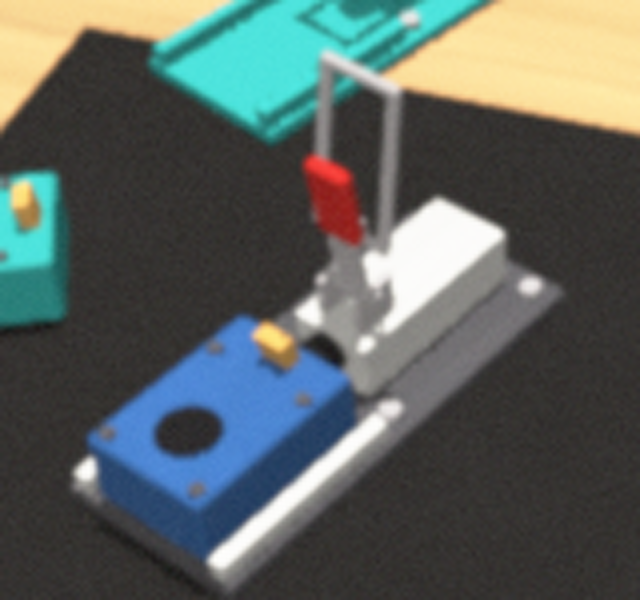

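The crop confirms it: blue housing, brass keeper at crop (275,345), red lever upright and the wire loop tipped back with its bar at (360,75). The clamp frame is about (0.482, -0.193) at -19.6°. I start the transit with the gripper closing.

Emit:
servo_tool --pt "0.031 0.025 0" --pt "0.062 0.05 0" --pt "0.093 0.075 0" --pt "0.124 0.1 0" --pt "0.155 0.125 0" --spin '[0.5,1,1.5,2,2.1]' --grip '[1,1,1,1,1]'

```text
time_s: 1.32
tcp_pos: [0.2985, 0.4288, 0.2477]
ee_rot: [[0.942, -0.334, 0.0], [-0.334, -0.942, 0.0], [0.0, -0.0, -1.0]]
wrist_force: [-0.1, -0.4, -0.8]
gripper_width: 0.708
gripper_force: 0.0
```

Emit:
servo_tool --pt "0.031 0.025 0" --pt "0.062 0.05 0" --pt "0.093 0.075 0" --pt "0.124 0.1 0" --pt "0.155 0.125 0" --spin '[0,0,0,0,0]' --grip '[1,1,1,1,1]'

```text
time_s: 1.73
tcp_pos: [0.4027, 0.259, 0.248]
ee_rot: [[0.942, -0.334, 0.001], [-0.334, -0.942, 0.001], [0.0, -0.001, -1.0]]
wrist_force: [0.2, 0.8, -0.8]
gripper_width: 0.325
gripper_force: 0.0
```

Emit:
servo_tool --pt "0.0145 0.036 0" --pt "0.029 0.072 0" --pt "0.0435 0.108 0" --pt "0.058 0.144 0" --pt "0.0725 0.18 0" --spin '[0,0,0,0,0]' --grip '[1,1,1,1,1]'

```text
time_s: 2.15
tcp_pos: [0.4097, 0.0651, 0.2479]
ee_rot: [[0.942, -0.334, 0.001], [-0.334, -0.942, 0.0], [0.001, -0.001, -1.0]]
wrist_force: [0.6, 1.3, -0.8]
gripper_width: 0.018
gripper_force: 0.0
```

Emit:
servo_tool --pt "0.0145 0.036 0" --pt "0.029 0.072 0" --pt "0.0435 0.108 0" --pt "0.058 0.144 0" --pt "0.058 0.144 0" --spin '[0,0,0,0,0]' --grip '[1,1,1,1,1]'

```text
time_s: 2.57
tcp_pos: [0.4159, -0.0932, 0.2477]
ee_rot: [[0.94, -0.342, -0.0], [-0.342, -0.94, -0.001], [0.0, 0.001, -1.0]]
wrist_force: [-0.2, 0.4, -0.2]
gripper_width: 0.003
gripper_force: 0.0
```

Emit:
servo_tool --pt "0.015 0.036 0" --pt "0.031 0.0715 0" --pt "0.031 0.0715 0.035" --pt "0.031 0.0715 0.065" --pt "0.031 0.0715 0.085" --spin '[0,0,0,0,0]' --grip '[1,1,1,1,1]'

```text
time_s: 2.98
tcp_pos: [0.4204, -0.1666, 0.1603]
ee_rot: [[0.941, -0.337, -0.002], [-0.337, -0.941, 0.001], [-0.003, 0.0, -1.0]]
wrist_force: [-0.9, -0.2, 0.3]
gripper_width: 0.005
gripper_force: 0.0
```

```bash
cat >look.py <<'E'
from station import *
import cv2, numpy as np, sys
o=np.array([.482,-.193]);e=np.radians(-19.6);ex=np.array([np.cos(e),np.sin(e)]);ey=np.array([-ex[1],ex[0]])
def loc(W): W=np.atleast_2d(W); return np.c_[(W[:,:2]-o)@ex,(W[:,:2]-o)@ey,W[:,2]]
s=sense();t=loc(s['tcp_pos'])[0];x=s['ee_rot'][:,0] if hasattr(s['ee_rot'],'shape') else np.array(s['ee_rot'])[:,0]
print(round(s['time_s'],2),"tip clamp",(t-[0,0,.025]).round(4),"yaw err",round(np.degrees(np.arctan2(x[1],x[0]))+19.6,2),np.round(s['wrist_force'],1))
for n in("scene","top"):
    c=capture(n);d=c['depth'];v,u=np.nonzero(d>0);z=d[v,u]
    W=(np.c_[(u-c['cx'])/c['fx']*z,(v-c['cy'])/c['fy']*z,z]-c['t'])@c['R'];b,g,r=c['pixels'][v,u].astype(int).T;q=loc(W)
    near=(abs(q[:,1])<.05)&(abs(q[:,0])<.14)
    k=near&(r>b+80)&(r>g+80)
    if k.any(): print(n,"red",k.sum(),np.percentile(q[k],[3,50,97],axis=0).round(3).tolist())
    k=near&(b>r+60)&(b>g+30)&(W[:,2]>.038)
    if k.any(): print(n,"blue x",np.percentile(q[k][:,0],[1,99]).round(4))
    for p in tip_of("clamp_blue_loop_bar",n): 
        l=loc(p['point'])[0]
        if abs(l[1])<.05: print(n,"bar",l.round(3),round(p['conf'],2))
    if n=="scene" and len(sys.argv)>1: cv2.imwrite(f"pics/{sys.argv[1]}.png",cv2.resize(c['pixels'][150:330,130:330],None,fx=3,fy=3,interpolation=cv2.INTER_CUBIC))
E
python3 look.py pre
```

```text
2.98 tip clamp [-0.0669  0.0042  0.1353] yaw err -0.12 [-0.9 -0.2  0.3]
scene red 193 [[-0.035, -0.021, 0.089], [0.006, 0.002, 0.111], [0.009, 0.01, 0.367]]
scene blue x [0.0386 0.1242]
scene bar [-0.018  0.002  0.153] 0.8
top blue x [-0.025   0.1252]
```

View pics/pre.png

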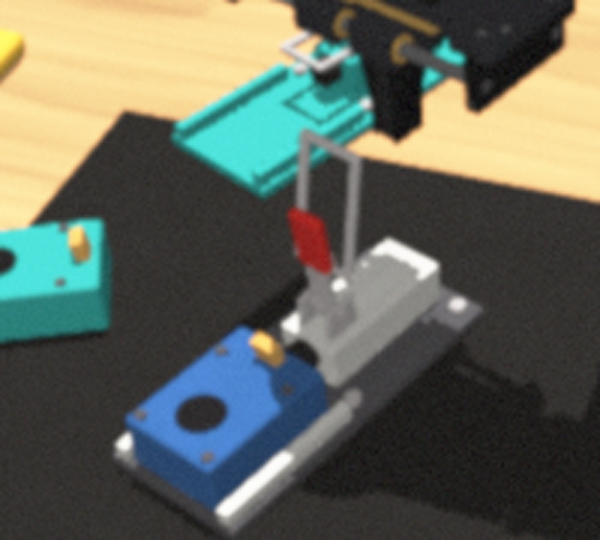

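The closed fingers (pre.png around (405,115)) are behind the loop, with the bar at (330,145). Now I push it over.

Emit:
servo_tool --pt "0.015 0.004 0" --pt "0.03 0.004 0" --pt "0.036 0.004 0" --pt "0.042 0.004 0" --pt "0.048 0.004 0" --spin '[0,0,0,0,0]' --grip '[1,1,1,1,1]'

```text
time_s: 3.6
tcp_pos: [0.4664, -0.1857, 0.1636]
ee_rot: [[0.942, -0.334, 0.002], [-0.334, -0.942, -0.0], [0.002, -0.001, -1.0]]
wrist_force: [-0.0, 0.1, 0.9]
gripper_width: 0.004
gripper_force: 0.0
```

Emit:
servo_tool --pt "0.006 0 0" --pt "0.012 0 0" --pt "0.018 0 0" --pt "0.024 0 0" --pt "0.028 0 0" --spin '[0,0,0,0,0]' --grip '[1,1,1,1,1]'

```text
time_s: 4.02
tcp_pos: [0.4928, -0.1954, 0.1625]
ee_rot: [[0.942, -0.335, 0.0], [-0.335, -0.942, -0.0], [0.0, 0.0, -1.0]]
wrist_force: [-0.2, 0.7, -0.2]
gripper_width: 0.01
gripper_force: 0.0
```

Emit:
servo_tool --pt "0 0 -0.02" --pt "0 0 -0.04" --pt "0 0 -0.05" --pt "0 0 -0.05" --pt "0 0 -0.05" --spin '[0,0,0,0,0]' --grip '[1,1,1,1,1]'

```text
time_s: 4.43
tcp_pos: [0.492, -0.1951, 0.2125]
ee_rot: [[0.942, -0.335, 0.001], [-0.335, -0.942, 0.001], [0.0, -0.001, -1.0]]
wrist_force: [-0.3, 0.6, -0.6]
gripper_width: 0.004
gripper_force: 0.0
```

```bash
python3 look.py post
```

```text
4.43 tip clamp [0.0101 0.0014 0.1875] yaw err 0.02 [-0.3  0.6 -0.6]
scene red 186 [[0.003, -0.021, 0.088], [0.007, 0.003, 0.11], [0.043, 0.011, 0.399]]
scene blue x [0.0386 0.1242]
scene bar [0.056 0.001 0.124] 0.74
top red 3 [[0.002, -0.005, 0.097], [0.002, -0.001, 0.119], [0.003, 0.002, 0.12]]
```

View pics/post.png

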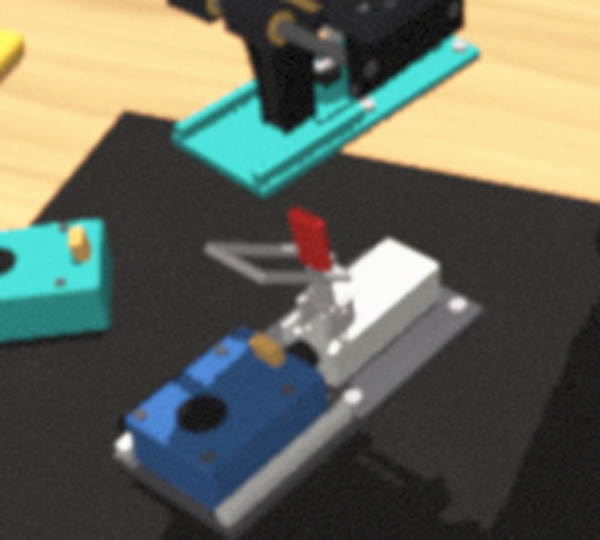

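It is falling: the bar at post.png (235,265) is on its way down. I move beyond the lever, staying high, and look again.

Emit:
servo_tool --pt "0.01 0 0" --pt "0.02 0 0" --pt "0.03 0 0" --pt "0.03 0 0" --pt "0.03 0 0" --spin '[0,0,0,0,0]' --grip '[1,1,1,1,1]'

```text
time_s: 5.05
tcp_pos: [0.521, -0.2055, 0.2119]
ee_rot: [[0.942, -0.335, -0.001], [-0.335, -0.942, 0.0], [-0.001, 0.0, -1.0]]
wrist_force: [-0.6, -0.2, -0.0]
gripper_width: 0.008
gripper_force: 0.0
```

```bash
python3 look.py post2
```

```text
5.05 tip clamp [0.0409 0.0013 0.1869] yaw err 0.01 [-0.6 -0.2 -0. ]
scene red 188 [[0.002, -0.014, 0.089], [0.007, 0.003, 0.11], [0.038, 0.018, 0.395]]
scene blue x [0.0374 0.1242]
scene bar [ 0.067 -0.001  0.048] 0.97
top red 37 [[0.003, -0.008, 0.113], [0.006, 0.001, 0.12], [0.01, 0.011, 0.123]]
top blue x [0.0363 0.0505]
top bar [0.067 0.001 0.046] 0.63
```

View pics/post2.png

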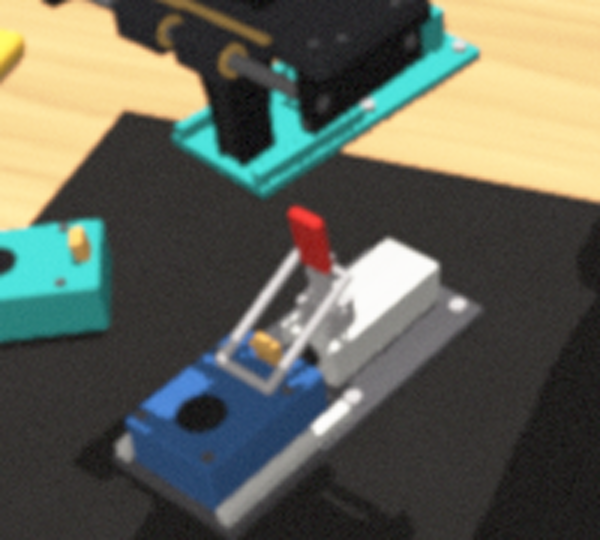

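The bar rests at post2.png (248,372), beyond the brass keeper at (265,347), with the legs around the post and the lever upright. Now I descend on the +x side of the lever.

Emit:
servo_tool --pt "0 0 0.03" --pt "0 0 0.06" --pt "0 0 0.081" --pt "0 0 0.081" --pt "-0.01 0 0.081" --spin '[0,0,0,0,0]' --grip '[1,1,1,1,1]'

```text
time_s: 5.67
tcp_pos: [0.5117, -0.2023, 0.1313]
ee_rot: [[0.942, -0.334, -0.001], [-0.334, -0.942, -0.001], [-0.0, 0.001, -1.0]]
wrist_force: [0.9, 0.6, 0.5]
gripper_width: 0.002
gripper_force: 0.0
```

Emit:
servo_tool --pt "-0.008 0 0" --pt "-0.016 0 0" --pt "-0.022 0 0" --pt "-0.028 0 0" --pt "-0.034 0 0" --spin '[0,0,0,0,0]' --grip '[1,1,1,1,1]'

```text
time_s: 6.08
tcp_pos: [0.4788, -0.1903, 0.1326]
ee_rot: [[0.942, -0.335, 0.003], [-0.335, -0.942, -0.0], [0.002, -0.001, -1.0]]
wrist_force: [1.2, -0.2, -1.5]
gripper_width: 0.002
gripper_force: 0.4
```

```bash
python3 look.py
```

```text
6.08 tip clamp [-0.0039  0.0015  0.1076] yaw err 0.04 [ 1.2 -0.2 -1.5]
scene red 116 [[-0.024, -0.006, 0.085], [-0.013, 0.007, 0.095], [-0.009, 0.011, 0.118]]
scene blue x [0.0395 0.124 ]
scene bar [0.055 0.    0.049] 0.85
```

Emit:
servo_tool --pt "-0.007 0 0.003" --pt "-0.014 0 0.007" --pt "-0.02 0 0.012" --pt "-0.025 0 0.016" --pt "-0.028 0 0.019" --spin '[0,0,0,0,0]' --grip '[1,1,1,1,1]'

```text
time_s: 6.7
tcp_pos: [0.4518, -0.1809, 0.1119]
ee_rot: [[0.942, -0.335, -0.0], [-0.335, -0.942, 0.0], [-0.0, -0.0, -1.0]]
wrist_force: [2.0, 0.7, 1.5]
gripper_width: 0.006
gripper_force: 0.9
```

```bash
python3 look.py mid
```

```text
6.7 tip clamp [-0.0325  0.0013  0.0869] yaw err 0.04 [2.  0.7 1.5]
scene red 120 [[-0.057, -0.011, 0.073], [-0.036, 0.007, 0.082], [-0.023, 0.01, 0.104]]
scene blue x [0.0334 0.1178]
scene bar [0.048 0.002 0.046] 0.71
top red 8 [[-0.068, -0.002, 0.089], [-0.057, 0.002, 0.095], [-0.055, 0.006, 0.174]]
top blue x [0.0069 0.1196]
```

View pics/mid.png

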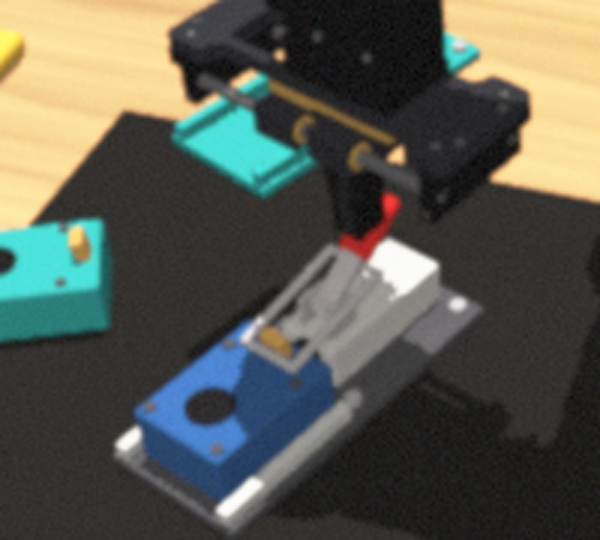

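The bar is hooked behind the keeper (mid.png (270,350)), the lever is at about 0.7 rad and the housing is being drawn in. I keep following the arc down.

Emit:
servo_tool --pt "-0.005 0 0.006" --pt "-0.01 0 0.012" --pt "-0.0125 0 0.018" --pt "-0.0145 0 0.023" --pt "-0.015 0 0.026" --spin '[0,0,0,0,0]' --grip '[1,1,1,1,1]'

```text
time_s: 7.32
tcp_pos: [0.437, -0.1759, 0.0854]
ee_rot: [[0.942, -0.335, -0.003], [-0.335, -0.942, 0.0], [-0.003, 0.0, -1.0]]
wrist_force: [0.2, 0.0, 0.3]
gripper_width: 0.004
gripper_force: 0.2
```

Emit:
servo_tool --pt "0 0 0.003" --pt "0 0 0.006" --pt "0 0 0.008" --pt "0 0 0.009" --pt "0 0 0.009" --spin '[0,0,0,0,0]' --grip '[1,1,1,1,1]'

```text
time_s: 7.73
tcp_pos: [0.438, -0.1761, 0.0782]
ee_rot: [[0.942, -0.335, -0.001], [-0.335, -0.942, -0.0], [-0.001, 0.001, -1.0]]
wrist_force: [-3.1, 1.7, 7.0]
gripper_width: 0.007
gripper_force: 4.0
```

```bash
python3 look.py
```

```text
7.73 tip clamp [-0.0471  0.0011  0.0532] yaw err 0.06 [-3.1  1.7  7. ]
scene red 73 [[-0.118, -0.036, 0.002], [-0.057, 0.008, 0.052], [-0.018, 0.01, 0.318]]
scene blue x [0.0316 0.116 ]
scene bar [0.044 0.003 0.047] 0.55
top red 5 [[-0.071, -0.001, 0.05], [-0.07, 0.001, 0.052], [-0.07, 0.005, 0.058]]
top blue x [0.0806 0.117 ]
```

Emit:
servo_tool --pt "0 0 0.001" --pt "0 0 0.002" --pt "0 0 0.002" --pt "0 0 -0.02" --pt "0 0 -0.05" --spin '[0,0,0,0,0]' --grip '[1,1,1,1,1]'

```text
time_s: 8.35
tcp_pos: [0.4366, -0.1759, 0.1264]
ee_rot: [[0.942, -0.335, -0.006], [-0.335, -0.942, 0.001], [-0.006, 0.001, -1.0]]
wrist_force: [0.7, -0.5, 0.8]
gripper_width: 0.005
gripper_force: 0.0
```

Emit:
servo_tool --pt "-0.03 0 -0.03" --pt "-0.06 0 -0.06" --pt "-0.08 0 -0.09" --pt "-0.08 0 -0.12" --pt "-0.08 0 -0.12" --spin '[0,0,0,0,0]' --grip '[1,1,1,1,1]'

```text
time_s: 8.77
tcp_pos: [0.3654, -0.1497, 0.2538]
ee_rot: [[0.943, -0.333, 0.014], [-0.333, -0.943, -0.002], [0.014, -0.003, -1.0]]
wrist_force: [1.3, 0.7, 0.3]
gripper_width: 0.006
gripper_force: 0.0
```

```bash
python3 look.py end
```

```text
8.77 tip clamp [-0.1244  0.0017  0.2288] yaw err 0.14 [1.3 0.7 0.3]
scene red 179 [[-0.071, -0.01, 0.05], [-0.053, 0.001, 0.053], [-0.037, 0.01, 0.055]]
scene blue x [0.0296 0.1161]
scene bar [ 0.046 -0.001  0.047] 0.57
top blue x [0.0291 0.1167]
top bar [ 0.043 -0.002  0.046] 0.69
```

View pics/end.png

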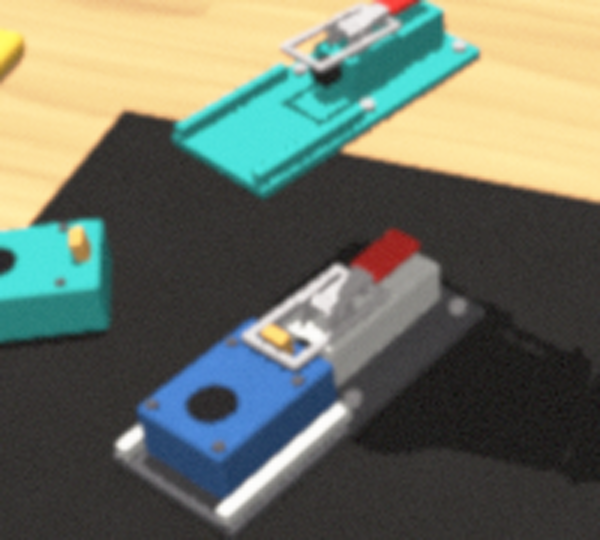

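The picture shows the lever flat (390,255), the bar hooked behind the keeper (275,345), and the housing moved about 8 mm towards the bumper. The arm is clear.

```bash
python3 -c "from station import *;print(finish_job())"
```

```text
the job is handed in; nothing more can be done
None
```

The blue housing is clamped and the job is handed in at about 9 s of robot time: the loop hooked behind the keeper with the lever still up, the lever then went flat past centre, and the housing moved about 8 mm onto its bumper; no verdict came back.

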